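# Pack two L-shaped serving boards into a wooden tray

## Task

Pack the two L-shaped serving boards into the shallow wooden tray: turn them so that they interlock and fill it, and lower them in (do not drop them) until both lie flat on its bottom. Leave the straight board where it is, and let go of everything.

Things in the scene. Friction and masses are not known exactly. Their poses are not given: they have to be found in the camera images.
- tray: Light wood tray, fixed. Outside 212 (x) x 148 (y) x 24 mm, inside 196 x 132 x 16 mm, bottom 8 mm above the worktop; low steel bows at the short ends. Origin: centre of underside, z up. L boards fit with origins at (-43, -11) mm turned 0 deg and (43, 11) turned 180 in the tray's frame; or (43, -11) turned +90 and (-43, 11) turned -90; gaps then 8 mm to walls, 12 mm between.
- l_board0: Flat wooden L, 14 mm thick, 116 x 116 mm over all, arms 52 mm wide along its +x and +y. Outer edges at x = -47 and y = -47 mm, arm ends at +69 mm, inner corner (5, 5) mm. Handle across the elbow: dark bar 56 x 16 mm, 29 to 49 mm above the underside, along (1, -1); grip its 16 mm by closing along (1, 1). Origin: underside, below the handle's middle; z up. About 0.14 kg, balanced at the handle.
- l_board1: The other L-shaped board, in every way like l_board0 (same shape, size, handle, origin and axes).
- straight_board: Straight serving board of the same wood, 180 x 52 x 14 mm, with the same handle (bar along the board's length) in its middle. It does not belong in the tray: beside an L board it does not fit. Origin: centre of the underside; x along its length, z up. Stays where it lies.
Things that resemble listed ones, but are neither listed nor needed, are in the scene too. What is shaped like the l_board0 but blue is not meant.

How it is judged (in metres and radians):
At the end, for the whole second after the job is handed in: Both L-shaped boards lie inside the tray, flat on its bottom (underside within 4 mm of the tray's bottom, tilt under 4 degrees, origin within 90 mm of the tray's centre) and at rest; the straight board lies within 30 mm of where it was (z of l_board0 in the frame of tray between 0.005 and 0.012 m and angle between each of l_board0, l_board1's own z axis and vertical below 0.07 rad and horizontal distance between each of l_board0, l_board1 and tray below 0.09 m and linear speed of each of l_board0, l_board1 below 0.02 m/s and z of l_board1 in the frame of tray between 0.005 and 0.012 m and distance of straight_board from where it was at the start of the episode below 0.03 m); the robot touches nothing.
It fails at once if the straight board is moved by more than 30 mm (distance of straight_board from where it was at the start of the episode above 0.03 m).
It fails at once if an L-shaped board is let go of more than 5 cm above the worktop (height (world z) of l_board0 above 0.05 m and contact force between l_board0 and the fingers below 0.01 N).
It fails at once if an L-shaped board is let go of more than 5 cm above the worktop (height (world z) of l_board1 above 0.05 m and contact force between l_board1 and the fingers below 0.01 N).
It also fails if it takes over 51 s, if anything falls off the work surface, if the arm or the gripper's body presses on something with over 40 N, if the wrist force passes 120 N, or if a joint passes its speed limit or range.

## Robot

A 6-joint arm with a two-finger parallel gripper is mounted at the origin on a cart in front of the work surface, level with it; the furniture and walls round the work are solid. World frame = base frame: x ahead of the robot, y to its left, z up, the work surface at z = 0. Lengths are in mm, angles in rad, forces in N, time in s.
With the tool pointing down it reaches from about 275 to 975 mm from the base axis. Payload 8.4 kg.
Tool frame: the origin (TCP) lies at the very end of the fingers, on their centre line; the grasp point (between the pads) lies bot.hold_point_z behind it (bot.hold_point_z is the distance from the TCP to the grasp point, in mm); z points along the fingers, y is the line along which they close (so a half turn about z gives the same grasp; the last joint's range is limited). The gripper opens to 92 mm and grips with 3 to 60 N. Pads are 20 mm wide; open, the fingers measure 128 mm over their backs; the gripper's body (75 mm by 189 mm) begins 69 mm behind the grasp point.
Start: joints at [-1.294, 0.353, 1.633, -0, 1.155, -0.002], TCP at [172, -600.869, 214.583] pointing down, gripper open.
Joint ranges: [-2.63, 2.63], [-0.92, 2.1], [0.06, 2.66], [-1.3, 4.44], [0, 2.69], [-3.02, 3.02]. Speed limits (rad/s): [2.22, 2.22, 2.79, 3.14, 3.14, 3.14].

## Interface

Orientations are given as [roll, pitch, yaw] about the fixed x, y, z axes, in that order (R = Rz(yaw) Ry(pitch) Rx(roll)).
In Python, from cell import bot gives the robot as it stands.
- The arm moves only by the tool step_arm, never from a script. Its argument "motion" is a list of rows, each an object with "rot": the turn, a rotation vector about the tool's x, y, z in degrees, a list of three; "translation": the shift along the tool's x, y, z in mm, a list of three; "gripper": the opening, from -1 (shut) to 1 (fully open). A call has 1 to 12 rows; each row shifts and turns the commanded pose from where the row before left it, along the tool's axes as they then stand; what a row does not reach is not made up. A row lasts 1/10 s, in which the tool goes at most 50 mm and 8.59 degrees, less where a joint would pass 70% of its speed; a pose out of reach is approached as far as the arm can. A call with a gripper value outside its range is refused whole. The fingers move at their own pace and stop on an object; the grip force is fixed at half the most. Time passes only in rows, so rows that do not move let the fingers close. It gives the time, the measured TCP pose, the force, the opening and the grip force at its end, in the units of the state.
- bot.observe(): the state, without advancing time (a new reading comes with each control period).
- bot.get_image(name): name is "scene" or "top"; returns (picture, depth): 420x560x3 uint8, red, green, blue; 420x560 float32, mm along the optical axis (not along the pixel's ray), 0 where there is no reading.
- bot.camera_params(name): a dict with "intrinsics" (3x3 intrinsics, pixels), "xyz" and "rotation" of the camera in the world. Camera axes: x right, y up, looking along -z (the intrinsics and any distortion apply to the point x, -y, -z); pixel columns grow to the right and rows downward; lengths in mm; the calibration is good to about 2 mm. A picture is of the moment at which its call begins. camera_params takes no time and is no camera call.
- bot.job_done(): hands the job in; it is judged then, once.
The state is a dict: "t": time; "qpos": joint angles; "joint_vel": joint speeds; "tau": joint torques, N m; "eef_pos": TCP position; "tool_rot": TCP orientation; "wrist_force": force on the tool from outside, world axes, zero at the start; "moment": the same for the moment, N m; "grip_width": opening from 0.0 (shut) to 1.0 (fully open); "gripper_force": force on a finger pad.
Only numpy, scipy, OpenCV 4.12 (cv2) and the standard library are available. Lean on these libraries where they do the work, as an engineer would, in place of code of your own. Each camera call takes 0.05 s, during which the arm holds its last target. There are 200 camera calls.

## Working session

There is one attempt and no reset: what is moved stays moved. The work goes in short steps, Python scripts to look and compute and a tool call to move; the robot and the scene stay as the last step left them, time stands still between calls to the robot, and variables do not carry over. Pictures are saved under pics/ and viewed, at most 10 in all, crops included, and the job is handed in when it is done.

Besides the shell and the picture viewer there is one more tool, called after ">>>" as name([rows], argument=value, ...), one row to a line, values as JSON. step_arm: Moves the arm, as the interface text tells. Its arguments: {"type":"object","properties":{"motion":{"type":"array"}},"required":["motion"]}

```bash
mkdir -p pics; ls
python3 - <<'E'
from cell import bot
import cv2,numpy as np
print(bot.observe(), bot.hold_point_z)
for n in("top","scene"):
    p,d=bot.get_image(n); cv2.imwrite(f"pics/{n}0.png",p[:,:,::-1]); np.savez(f"{n}0.npz",p=p,d=d); c=bot.camera_params(n); print(n,c)
E
```

```text
pics
{'t': 0.0, 'qpos': array([-1.29442732e+00,  3.53630563e-01,  1.63412266e+00,  1.86225113e-06,
        1.15521018e+00, -2.40264957e-03]), 'joint_vel': array([ 1.06633724e-03, -1.89295317e-03,  9.34391332e-04, -9.25728266e-04,
       -6.24348432e-05,  2.45375469e-04]), 'tau': array([ 1.50664535e-03, -5.93835104e+01, -3.34212577e+01,  6.97296252e-02,
        2.33872386e-02, -1.36632852e-04]), 'eef_pos': array([ 171.84837119, -600.39580658,  213.87959299]), 'tool_rot': array([-3.14022191e+00, -4.99612131e-06,  2.78770900e-01]), 'wrist_force': array([ 0.05342557,  0.28622005, -0.48704667]), 'moment': array([ 0.05685764,  0.00398365, -0.02565411]), 'gripper_force': 0.0, 'grip_width': 0.998933895569567} 18.700000000000003
top {'intrinsics': array([[520.83488363,   0.        , 273.47590528],
       [  0.        , 520.83488363, 207.95269792],
       [  0.        ,   0.        ,   1.        ]]), 'xyz': array([ 392.08612672,  -91.40676537, 1427.23251066]), 'rotation': array([ 0.07823779, -0.00286143, -1.56296475])}
scene {'intrinsics': array([[402.19341319,   0.        , 274.29155313],
       [  0.        , 402.19341319, 212.21219767],
       [  0.        ,   0.        ,   1.        ]]), 'xyz': array([-47.03059402, 832.12410395, 550.46216376]), 'rotation': array([ 1.12278061, -0.00673934, -2.59669466])}
```

View pics/top0.png

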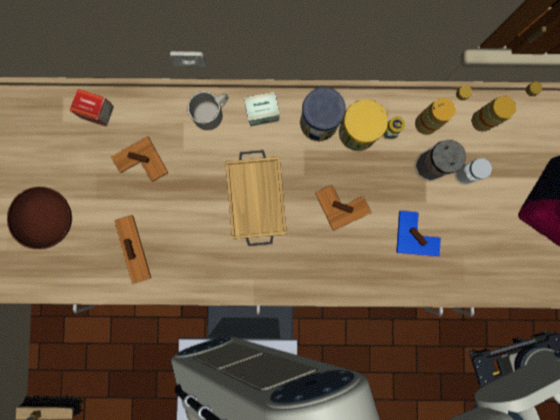

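View pics/scene0.png

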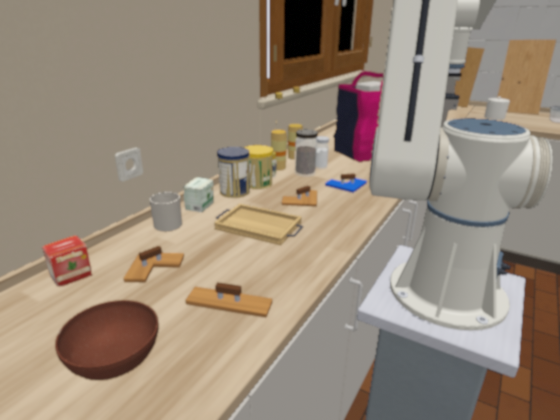

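The top view has +x up and +y to the left. It shows the L boards at about px (140,158) and (343,207), the tray at (256,198) with its long side along x, the straight board at (132,249), and the blue decoy at (418,236). The scene view confirms that layout. Next I measure.

```bash
cat > h.py <<'E'
import numpy as np,cv2
from scipy.spatial.transform import Rotation as R
from cell import bot
def cast(n,uv,z):
    c=bot.camera_params(n);K=c["intrinsics"];uv=np.atleast_2d(np.float64(uv))
    r=np.c_[(uv[:,0]-K[0,2])/K[0,0],-(uv[:,1]-K[1,2])/K[1,1],-np.ones(len(uv))]
    w=R.from_euler("xyz",c["rotation"]).apply(r)
    return c["xyz"]+w*((z-c["xyz"][2])/w[:,2])[:,None]
def lift(n,uv,d):
    c=bot.camera_params(n);K=c["intrinsics"];uv=np.atleast_2d(np.float64(uv))
    r=np.c_[(uv[:,0]-K[0,2])/K[0,0],-(uv[:,1]-K[1,2])/K[1,1],-np.ones(len(uv))]*np.ravel(d)[:,None]
    return c["xyz"]+R.from_euler("xyz",c["rotation"]).apply(r)
def masks(p):
    h=cv2.cvtColor(p,cv2.COLOR_RGB2HSV)
    wood=cv2.inRange(h,(5,150,110),(16,255,255)); dark=cv2.inRange(h,(0,60,0),(20,255,95))
    return h,wood,dark
E
python3 - <<'E'
from h import *
a=np.load("top0.npz");p,d=a["p"],a["d"]
h,w,k=masks(p)
for q in [(128,152),(138,157),(240,200),(330,195),(343,207),(125,225),(200,230),(229,190),(286,200)]: print(q,h[q[1],q[0]],lift("top",q,d[q[1],q[0]]).round(0))
for box in [(100,125,180,195),(300,170,385,245),(105,205,165,295)]:
    x0,y0,x1,y1=box
    m=np.zeros_like(w);m[y0:y1,x0:x1]=w[y0:y1,x0:x1]
    dk=np.zeros_like(w);dk[y0:y1,x0:x1]=k[y0:y1,x0:x1]
    c=max(cv2.findContours(m|dk,0,1)[0],key=cv2.contourArea)
    hull=cv2.approxPolyDP(c,4,True)[:,0]
    print(cv2.contourArea(c),hull.tolist());print(cast("top",hull,14).round(1).tolist())
    c=max(cv2.findContours(dk,0,1)[0],key=cv2.contourArea); b=cv2.minAreaRect(c);print("bar",b,cast("top",b[0],45).round(1),cast("top",cv2.boxPoints(b),49).round(1).tolist())
vis=p.copy();vis[w>0]=(0,255,0);vis[k>0]=(255,0,255)
cv2.imwrite("pics/m.png",cv2.resize(vis[120:300,90:390],None,fx=2.6,fy=2.6,interpolation=0)[:,:,::-1])
E
```

```text
(128, 152) [ 12 166 123] [[647. 295.  50.]]
(138, 157) [ 11 182  66] [[634. 268.  50.]]
(240, 200) [ 19 127 189] [[524.  -3.   9.]]
(330, 195) [ 14 177 154] [[ 540. -249.   11.]]
(343, 207) [ 11 183  64] [[ 504. -279.   49.]]
(125, 225) [ 15 176 158] [[453. 309.  11.]]
(200, 230) [ 17  87 167] [[442. 106.   2.]]
(229, 190) [ 18 122 178] [[550.  27.  22.]]
(286, 200) [ 18  90 161] [[ 526. -129.   -1.]]
1084.5 [[112, 156], [120, 171], [141, 161], [151, 180], [166, 173], [146, 137]]
[[642.2, 349.1, 14.0], [600.9, 325.9, 14.0], [629.0, 269.3, 14.0], [576.8, 240.5, 14.0], [596.4, 200.1, 14.0], [695.7, 257.4, 14.0]]
bar ((137.90567016601562, 157.33018493652344), (21.428245544433594, 6.4559454917907715), 15.94539737701416) [[633.7 269.9  45. ]] [[632.3, 298.8, 49.0], [649.1, 294.5, 49.0], [633.6, 239.0, 49.0], [616.8, 243.3, 49.0]]
1104.5 [[316, 193], [333, 229], [370, 212], [363, 197], [341, 204], [332, 186]]
[[544.8, -210.3, 14.0], [446.9, -256.6, 14.0], [494.0, -357.4, 14.0], [534.8, -338.5, 14.0], [515.2, -278.5, 14.0], [564.3, -254.0, 14.0]]
bar ((342.362060546875, 206.34483337402344), (20.6121826171875, 6.31364107131958), 21.801406860351562) [[ 506.3 -278.    45. ]] [[508.1, -248.9, 49.0], [523.8, -255.1, 49.0], [503.8, -306.0, 49.0], [488.1, -299.7, 49.0]]
1137.0 [[129, 216], [115, 222], [134, 282], [149, 273]]
[[477.8, 297.7, 14.0], [461.2, 335.2, 14.0], [300.1, 279.0, 14.0], [324.5, 239.3, 14.0]]
bar ((129.26416015625, 248.42453002929688), (20.46672248840332, 7.417469501495361), 74.05460357666016) [[390.1 285.9  45. ]] [[413.2, 302.3, 49.0], [418.7, 283.7, 49.0], [367.1, 267.4, 49.0], [361.6, 286.0, 49.0]]
```

View pics/m.png

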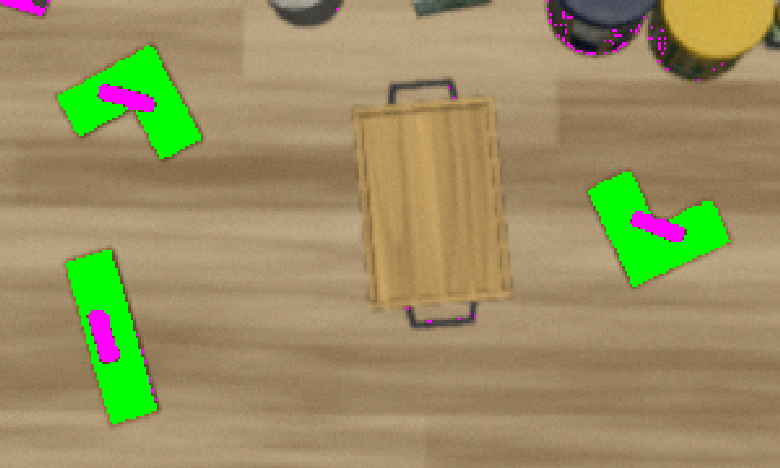

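The masks fit: A is the left L, B the right L, and the straight board is separate. Next I refine the poses with subpixel edges and measure the tray.

```bash
cat >> h.py <<'E'
def Lpose(p,box,zt=14,zb=49):
    """origin from L edges, yaw from edges, origin from bar (top view)"""
    x0,y0,x1,y1=box;s=6
    q=cv2.resize(p[y0:y1,x0:x1],None,fx=s,fy=s,interpolation=cv2.INTER_CUBIC)
    h,w,k=masks(q); toimg=lambda c:(c+.5)/s-.5+[x0,y0]
    c=max(cv2.findContours(cv2.morphologyEx(w|k,cv2.MORPH_CLOSE,np.ones((7,7))),0,1)[0],key=cv2.contourArea)
    W=cast("top",toimg(c[:,0]),zt)[:,:2].astype(np.float32)
    ap=cv2.approxPolyDP(W,10,True)[:,0]; n=len(ap); sides=np.roll(ap,-1,0)-ap
    kk=max(cv2.findContours(k,0,1)[0],key=cv2.contourArea); b=cv2.minAreaRect(kk)
    bar=cast("top",toimg(np.array(b[0])),zb-3)[0,:2]
    far=ap[np.argmax(np.linalg.norm(ap-bar,axis=1)*0+[abs(np.linalg.norm(sides[i])-116)+abs(np.linalg.norm(sides[i-1])-116) < 30 for i in range(n)])]
    i=int(np.where((ap==far).all(1))[0][0]); L=[]
    for j in((i+1)%n,i-1):
        e=ap[j]-far; l=np.linalg.norm(e); u=e/l; nrm=np.array([-u[1],u[0]]); r=W-far; t=r@u
        sel=(abs(r@nrm)<6)&(t>8)&(t<l-8); vx,vy,px,py=cv2.fitLine(W[sel],cv2.DIST_L2,0,.01,.01).ravel()
        v=np.array([vx,vy]); v*=np.sign(v@u); L.append((np.array([px,py]),v))
    (p1,a),(p2,c2)=L; cor=p1+a*np.linalg.solve(np.c_[a,-c2],p2-p1)[0]
    if a[0]*c2[1]-a[1]*c2[0]<0: a,c2=c2,a
    an=np.degrees([np.arctan2(a[1],a[0]),np.arctan2(-c2[0],c2[1])]); yaw=np.degrees(np.angle(np.exp(1j*np.radians(an)).sum()))
    th=np.radians(yaw); org=cor+47*np.array([np.cos(th)-np.sin(th),np.sin(th)+np.cos(th)])
    return dict(sides=np.linalg.norm(sides,axis=1).round(),ang=an.round(1),yaw=yaw,org=org.round(1),bar=bar.round(1))
E
python3 - <<'E'
from h import *
a=np.load("top0.npz");p,d=a["p"],a["d"]
print(Lpose(p,(100,125,180,195)));print(Lpose(p,(300,170,385,245)))
h=masks(p)[0]
m=np.zeros(p.shape[:2],np.uint8);m[140:250,215:300]=((h[140:250,215:300,1]>106)&(h[140:250,215:300,2]>110))*255
m=cv2.morphologyEx(m,cv2.MORPH_CLOSE,np.ones((5,5)));m=cv2.morphologyEx(m,cv2.MORPH_OPEN,np.ones((9,9)))
c=max(cv2.findContours(m,0,1)[0],key=cv2.contourArea)
W=cast("top",c[:,0],20)[:,:2].astype(np.float32);b=cv2.minAreaRect(W);print(b,cv2.boxPoints(b).round(1).tolist())
# tray from depth: rim points
v,u=np.mgrid[140:250,215:300];P=lift("top",np.c_[u.ravel(),v.ravel()],d[140:250,215:300]);s=P[(P[:,2]>14)&(P[:,2]<30)]
b=cv2.minAreaRect(s[:,:2].astype(np.float32));print(len(s),b)
E
```

```text
{'sides': array([ 49.,  63.,  62.,  46., 112., 110.], dtype=float32), 'ang': array([120.1, 119.9], dtype=float32), 'yaw': np.float32(120.01591), 'org': array([633.1, 270.8], dtype=float32), 'bar': array([633. , 269.2])}
{'sides': array([111., 111.,  47.,  63.,  55.,  48.], dtype=float32), 'ang': array([-64.7, -64.5], dtype=float32), 'yaw': np.float32(-64.56954), 'org': array([ 508.2, -278.5], dtype=float32), 'bar': array([ 505.7, -278.2])}
((529.7973022460938, -31.2691650390625), (213.49024963378906, 181.38063049316406), 5.803394317626953) [[414.3999938964844, 48.20000076293945], [432.79998779296875, -132.3000030517578], [645.2000122070312, -110.69999694824219], [626.7999877929688, 69.69999694824219]]
1083 ((532.56787109375, -45.56439208984375), (258.6701965332031, 148.40594482421875), 5.445714473724365)
```

```bash
cat >> h.py <<'E'
def go(x,y,z,yaw):
    s=bot.observe();o=R.from_euler("xyz",s["tool_rot"]);dt=np.array([x,y,z])-s["eef_pos"]
    g=R.from_euler("xyz",[180,0,yaw],degrees=True)
    print("t",round(s["t"],2),"pos",s["eef_pos"].round(1),np.degrees(s["tool_rot"]).round(1),"rotvec",np.degrees((o.inv()*g).as_rotvec()).round(1),"shift after rot",g.inv().apply(dt).round(1))
E
python3 - <<'E'
from h import *
W=cast("top",[(226.5,161.5),(278.8,157.3),(286.5,234.2),(232.7,238.1)],24)[:,:2];print(W.round(1),W.mean(0),cv2.minAreaRect(W.astype(np.float32)))
go(507.5,-278.3,120,70.4)
E
```

```text
[[ 627.9   34.2]
 [ 640.6 -108. ]
 [ 431.5 -130.2]
 [ 419.9   14.5]] [529.97879542 -47.35934431] ((529.7008666992188, -47.967498779296875), (211.01092529296875, 145.09986877441406), 5.429957866668701)
t 0.1 pos [ 171.9 -600.4  213.9] [-179.9   -0.    16. ] rotvec [ -0.1  -0.  -54.4] shift after rot [416.1 208.1  93.9]
```

>>> step_arm([
  {"rot": [0,0,-7.7],"translation": [0,0,0],"gripper": 0.3},
  {"rot": [0,0,-7.7],"translation": [0,0,0],"gripper": 0.3},
  {"rot": [0,0,-7.7],"translation": [0,0,0],"gripper": 0.3},
  {"rot": [0,0,-7.7],"translation": [0,0,0],"gripper": 0.3},
  {"rot": [0,0,-7.7],"translation": [0,0,0],"gripper": 0.3},
  {"rot": [0,0,-7.7],"translation": [0,0,0],"gripper": 0.3},
  {"rot": [0,0,-8.2],"translation": [0,0,0],"gripper": 0.3},
])

```text
t: 0.8
eef_pos: [171.9, -600.6, 214.1]
tool_rot: [-3.141, -0.001, 1.234]
wrist_force: [0.2, -0.4, -0.4]
grip_width: 0.653
gripper_force: 0.0
```

>>> step_arm([
  {"rot": [0,0,0],"translation": [20,10,0],"gripper": 0.3},
  {"rot": [0,0,0],"translation": [36,18,5],"gripper": 0.3},
  {"rot": [0,0,0],"translation": [38,19,10],"gripper": 0.3},
  {"rot": [0,0,0],"translation": [38,19,10],"gripper": 0.3},
  {"rot": [0,0,0],"translation": [38,19,10],"gripper": 0.3},
  {"rot": [0,0,0],"translation": [38,19,10],"gripper": 0.3},
  {"rot": [0,0,0],"translation": [38,19,10],"gripper": 0.3},
  {"rot": [0,0,0],"translation": [38,19,10],"gripper": 0.3},
  {"rot": [0,0,0],"translation": [38,19,10],"gripper": 0.3},
  {"rot": [0,0,0],"translation": [38,19,10],"gripper": 0.3},
  {"rot": [0,0,0],"translation": [38,19,9],"gripper": 0.3},
  {"rot": [0,0,0],"translation": [18,9,0],"gripper": 0.3},
])

```text
t: 2.0
eef_pos: [508.9, -276.1, 119.1]
tool_rot: [-3.14, -0.001, 1.23]
wrist_force: [-0.2, 0.0, 0.7]
grip_width: 0.651
gripper_force: 0.0
```

>>> step_arm([
  {"rot": [0,0,0],"translation": [0,0,0],"gripper": 0.3},
  {"rot": [0,0,0],"translation": [0,0,0],"gripper": 0.3},
  {"rot": [0,0,0],"translation": [0,0,0],"gripper": 0.3},
])

```text
t: 2.3
eef_pos: [506.8, -279.6, 120.6]
tool_rot: [-3.141, 0.0, 1.228]
wrist_force: [-0.8, 0.4, 1.1]
grip_width: 0.649
gripper_force: 0.0
```

Run:
```python
from h import *
go(507.5,-278.3,20,70.4)
```

```text
t 2.3 pos [ 506.8 -279.6  120.6] [-180.     0.    70.3] rotvec [-0.   0.  -0.1] shift after rot [  1.4   0.2 100.6]
```

>>> step_arm([
  {"rot": [0,0,0],"translation": [1,0,10],"gripper": 0.3},
  {"rot": [0,0,0],"translation": [0,0,20],"gripper": 0.3},
  {"rot": [0,0,0],"translation": [0,0,20],"gripper": 0.3},
  {"rot": [0,0,0],"translation": [0,0,20],"gripper": 0.3},
  {"rot": [0,0,0],"translation": [0,0,20],"gripper": 0.3},
  {"rot": [0,0,0],"translation": [0,0,10],"gripper": 0.3},
  {"rot": [0,0,0],"translation": [0,0,0],"gripper": 0.3},
  {"rot": [0,0,0],"translation": [0,0,0],"gripper": 0.3},
])

```text
t: 3.1
eef_pos: [507.9, -278.3, 20.8]
tool_rot: [3.142, 0.0, 1.228]
wrist_force: [0.2, 0.5, -0.0]
grip_width: 0.645
gripper_force: 0.0
```

>>> step_arm([
  {"rot": [0,0,0],"translation": [0,0,0],"gripper": -0.3},
  {"rot": [0,0,0],"translation": [0,0,0],"gripper": -0.5},
  {"rot": [0,0,0],"translation": [0,0,0],"gripper": -0.7},
  {"rot": [0,0,0],"translation": [0,0,0],"gripper": -1},
  {"rot": [0,0,0],"translation": [0,0,0],"gripper": -1},
  {"rot": [0,0,0],"translation": [0,0,0],"gripper": -1},
  {"rot": [0,0,0],"translation": [0,0,0],"gripper": -1},
  {"rot": [0,0,0],"translation": [0,0,0],"gripper": -1},
])

```text
t: 3.9
eef_pos: [508.0, -277.9, 20.7]
tool_rot: [3.142, -0.0, 1.228]
wrist_force: [-0.1, 0.5, 1.5]
grip_width: 0.168
gripper_force: 30.0
```

>>> step_arm([
  {"rot": [0,0,0],"translation": [0,0,-5],"gripper": -1},
  {"rot": [0,0,0],"translation": [0,0,-15],"gripper": -1},
  {"rot": [0,0,0],"translation": [0,0,-20],"gripper": -1},
  {"rot": [0,0,0],"translation": [0,0,-20],"gripper": -1},
  {"rot": [0,0,0],"translation": [0,0,-15],"gripper": -1},
  {"rot": [0,0,4],"translation": [0,0,-5],"gripper": -1},
  {"rot": [0,0,4],"translation": [0,0,0],"gripper": -1},
  {"rot": [0,0,4],"translation": [0,0,0],"gripper": -1},
  {"rot": [0,0,4],"translation": [0,0,0],"gripper": -1},
  {"rot": [0,0,4],"translation": [0,0,0],"gripper": -1},
])

```text
t: 4.9
eef_pos: [508.0, -278.0, 101.3]
tool_rot: [3.141, -0.0, 0.876]
wrist_force: [-0.6, -1.4, -2.5]
grip_width: 0.173
gripper_force: 30.0
```

Run:
```python
from h import *
go(487.3,-39.6,100,50.4)
for n in("top","scene"):
    p,d=bot.get_image(n); cv2.imwrite(f"pics/{n}1.png",p[:,:,::-1]); np.savez(f"{n}1.npz",p=p,d=d)
a=cv2.imread("pics/top1.png")[100:310,90:400];b=cv2.imread("pics/scene1.png")[120:330,100:410]
cv2.imwrite("pics/c1.png",np.hstack([cv2.resize(a,(400,271)),cv2.resize(b,(400,271))]))
```

```text
t 4.9 pos [ 508.  -278.   101.3] [180.   -0.   50.2] rotvec [ 0.  -0.  -0.2] shift after rot [ 170.5 -167.9    1.3]
```

View pics/c1.png

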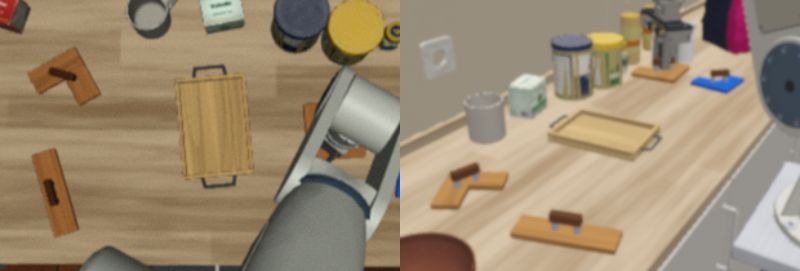

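The board is held level and clear of everything at the right of the view. I carry it to the tray.

>>> step_arm([
  {"rot": [0,0,0],"translation": [8,-8,0],"gripper": -1},
  {"rot": [0,0,0],"translation": [18,-18,0],"gripper": -1},
  {"rot": [0,0,0],"translation": [24,-24,0],"gripper": -1},
  {"rot": [0,0,0],"translation": [24,-24,0],"gripper": -1},
  {"rot": [0,0,0],"translation": [24,-24,0],"gripper": -1},
  {"rot": [0,0,0],"translation": [24,-24,0],"gripper": -1},
  {"rot": [0,0,0],"translation": [24,-24,0],"gripper": -1},
  {"rot": [0,0,0],"translation": [16,-14,0],"gripper": -1},
  {"rot": [0,0,0],"translation": [8,-8,0],"gripper": -1},
  {"rot": [0,0,0],"translation": [0,0,0],"gripper": -1},
  {"rot": [0,0,0],"translation": [0,0,0],"gripper": -1},
  {"rot": [0,0,0],"translation": [0,0,0],"gripper": -1},
])

```text
t: 6.2
eef_pos: [487.2, -40.7, 100.6]
tool_rot: [3.141, 0.0, 0.879]
wrist_force: [0.1, -0.8, -1.8]
grip_width: 0.173
gripper_force: 30.0
```

Run:
```python
from h import *
go(487.3,-39.6,29,50.4)
p,d=bot.get_image("scene"); cv2.imwrite("pics/scene2.png",cv2.resize(p[140:280,150:350],None,fx=3,fy=3,interpolation=2)[:,:,::-1])
```

```text
t 6.2 pos [487.2 -40.7 100.6] [180.    0.   50.3] rotvec [ 0.   0.  -0.1] shift after rot [ 0.9 -0.6 71.6]
```

View pics/scene2.png

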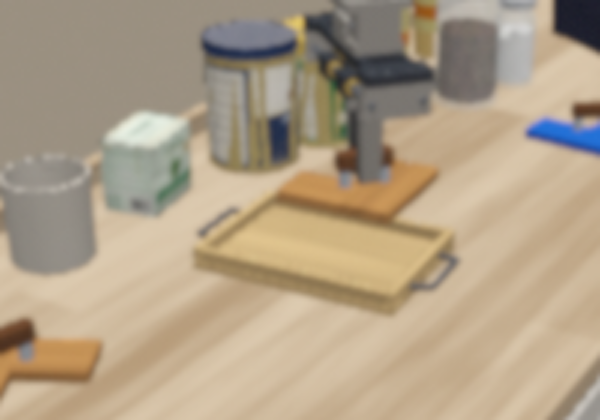

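The board floats level over the tray, elbow towards the near right corner (about px 385,215 of the crop), as planned. Lowering.

>>> step_arm([
  {"rot": [0,0,0],"translation": [1,-0.5,10],"gripper": -1},
  {"rot": [0,0,0],"translation": [0,0,15],"gripper": -1},
  {"rot": [0,0,0],"translation": [0,0,15],"gripper": -1},
  {"rot": [0,0,0],"translation": [0,0,10],"gripper": -1},
  {"rot": [0,0,0],"translation": [0,0,5],"gripper": -1},
  {"rot": [0,0,0],"translation": [0,0,5],"gripper": -1},
  {"rot": [0,0,0],"translation": [0,0,4],"gripper": -1},
  {"rot": [0,0,0],"translation": [0,0,3],"gripper": -1},
  {"rot": [0,0,0],"translation": [0,0,2],"gripper": -1},
  {"rot": [0,0,0],"translation": [0,0,1],"gripper": -1},
  {"rot": [0,0,0],"translation": [0,0,1],"gripper": -1},
  {"rot": [0,0,0],"translation": [0,0,0],"gripper": -1},
])

```text
t: 7.45
eef_pos: [487.3, -38.8, 29.6]
tool_rot: [3.141, -0.0, 0.879]
wrist_force: [0.5, -0.4, -1.3]
grip_width: 0.175
gripper_force: 30.0
```

>>> step_arm([
  {"rot": [0,0,0],"translation": [0,0,0.5],"gripper": -1},
  {"rot": [0,0,0],"translation": [0,0,0.5],"gripper": -1},
  {"rot": [0,0,0],"translation": [0,0,0],"gripper": -1},
  {"rot": [0,0,0],"translation": [0,0,0],"gripper": -1},
])

```text
t: 7.85
eef_pos: [487.3, -38.8, 28.7]
tool_rot: [3.141, -0.0, 0.879]
wrist_force: [-0.4, 0.3, 0.5]
grip_width: 0.171
gripper_force: 30.0
```

>>> step_arm([
  {"rot": [0,0,0],"translation": [0,0,0],"gripper": -0.5},
  {"rot": [0,0,0],"translation": [0,0,0],"gripper": -0.3},
  {"rot": [0,0,0],"translation": [0,0,0],"gripper": -0.1},
  {"rot": [0,0,0],"translation": [0,0,0],"gripper": 0},
  {"rot": [0,0,0],"translation": [0,0,0],"gripper": 0},
  {"rot": [0,0,0],"translation": [0,0,-10],"gripper": 0},
  {"rot": [0,0,0],"translation": [0,0,-20],"gripper": 0},
  {"rot": [0,0,0],"translation": [0,0,-30],"gripper": 0},
  {"rot": [0,0,0],"translation": [0,0,-30],"gripper": 0.3},
  {"rot": [0,0,0],"translation": [0,0,-20],"gripper": 0.3},
  {"rot": [0,0,0],"translation": [0,0,0],"gripper": 0.3},
])

```text
t: 8.95
eef_pos: [489.2, -38.9, 141.9]
tool_rot: [3.137, -0.003, 0.879]
wrist_force: [0.5, 0.7, -0.1]
grip_width: 0.653
gripper_force: 0.0
```

Run:
```python
from h import *
go(633,270,140,75)
```

```text
t 8.95 pos [489.2 -38.9 141.9] [179.7  -0.2  50.4] rotvec [  0.3  -0.1 -24.6] shift after rot [335.6  58.9   1.9]
```

>>> step_arm([
  {"rot": [0,0,-6.2],"translation": [0,0,0],"gripper": 0.3},
  {"rot": [0,0,-6.2],"translation": [0,0,0],"gripper": 0.3},
  {"rot": [0,0,-6.2],"translation": [0,0,0],"gripper": 0.3},
  {"rot": [0,0,-6.1],"translation": [0,0,0],"gripper": 0.3},
])

```text
t: 9.35
eef_pos: [486.6, -38.8, 137.9]
tool_rot: [-3.14, 0.0, 1.315]
wrist_force: [0.5, 0.0, -0.4]
grip_width: 0.651
gripper_force: 0.0
```

>>> step_arm([
  {"rot": [0,0,0],"translation": [16,3,0],"gripper": 0.3},
  {"rot": [0,0,0],"translation": [34,6,0],"gripper": 0.3},
  {"rot": [0,0,0],"translation": [34,6,0],"gripper": 0.3},
  {"rot": [0,0,0],"translation": [34,6,0],"gripper": 0.3},
  {"rot": [0,0,0],"translation": [34,6,0],"gripper": 0.3},
  {"rot": [0,0,0],"translation": [34,6,0],"gripper": 0.3},
  {"rot": [0,0,0],"translation": [34,6,0],"gripper": 0.3},
  {"rot": [0,0,0],"translation": [34,6,0],"gripper": 0.3},
  {"rot": [0,0,0],"translation": [34,6,0],"gripper": 0.3},
  {"rot": [0,0,0],"translation": [34,6,0],"gripper": 0.3},
  {"rot": [0,0,0],"translation": [14,2,0],"gripper": 0.3},
  {"rot": [0,0,0],"translation": [0,0,0],"gripper": 0.3},
])

```text
t: 10.55
eef_pos: [630.6, 271.8, 137.5]
tool_rot: [-3.141, 0.001, 1.312]
wrist_force: [0.4, 0.0, -0.5]
grip_width: 0.65
gripper_force: 0.0
```

>>> step_arm([
  {"rot": [0,0,0],"translation": [0,0,0],"gripper": 0.3},
  {"rot": [0,0,0],"translation": [0,0,0],"gripper": 0.3},
])

```text
t: 10.75
eef_pos: [630.1, 269.1, 138.3]
tool_rot: [-3.141, 0.001, 1.309]
wrist_force: [0.0, -0.3, 0.1]
grip_width: 0.649
gripper_force: 0.0
```

Run:
```python
from h import *
go(633,270,20.5,75)
p,d=bot.get_image("top"); cv2.imwrite("pics/t3.png",cv2.resize(p[120:260,90:300],None,fx=3,fy=3,interpolation=2)[:,:,::-1]);np.savez("top3.npz",p=p,d=d)
```

```text
t 10.75 pos [630.1 269.1 138.3] [-1.8e+02  1.0e-01  7.5e+01] rotvec [-0.   0.1  0. ] shift after rot [  1.6   2.6 117.8]
```

View pics/t3.png

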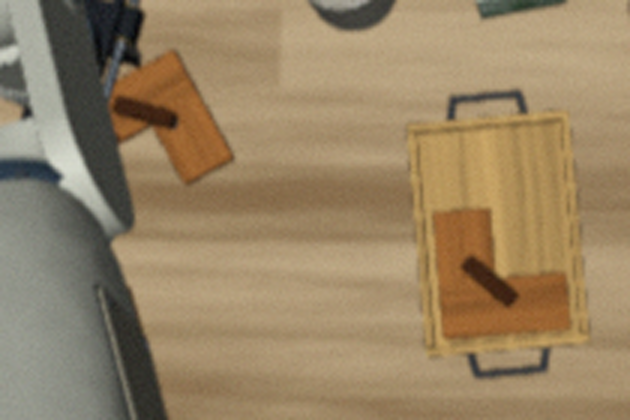

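Board B lies in the tray with even gaps (bar at about px 490,281 of the crop). I grasp board A and measure B in the same batch.

>>> step_arm([
  {"rot": [0,0,0],"translation": [1.5,2.5,10],"gripper": 0.3},
  {"rot": [0,0,0],"translation": [0,0,20],"gripper": 0.3},
  {"rot": [0,0,0],"translation": [0,0,20],"gripper": 0.3},
  {"rot": [0,0,0],"translation": [0,0,20],"gripper": 0.3},
  {"rot": [0,0,0],"translation": [0,0,20],"gripper": 0.3},
  {"rot": [0,0,0],"translation": [0,0,18],"gripper": 0.3},
  {"rot": [0,0,0],"translation": [0,0,10],"gripper": 0.3},
  {"rot": [0,0,0],"translation": [0,0,0],"gripper": 0.3},
  {"rot": [0,0,0],"translation": [0,0,0],"gripper": 0.3},
])

```text
t: 11.7
eef_pos: [633.9, 271.5, 20.9]
tool_rot: [3.141, -0.0, 1.31]
wrist_force: [0.3, -0.2, -0.1]
grip_width: 0.651
gripper_force: 0.0
```

>>> step_arm([
  {"rot": [0,0,0],"translation": [0,0,0],"gripper": -0.3},
  {"rot": [0,0,0],"translation": [0,0,0],"gripper": -0.5},
  {"rot": [0,0,0],"translation": [0,0,0],"gripper": -0.7},
  {"rot": [0,0,0],"translation": [0,0,0],"gripper": -1},
  {"rot": [0,0,0],"translation": [0,0,0],"gripper": -1},
  {"rot": [0,0,0],"translation": [0,0,0],"gripper": -1},
  {"rot": [0,0,0],"translation": [0,0,0],"gripper": -1},
  {"rot": [0,0,0],"translation": [0,0,0],"gripper": -1},
])

```text
t: 12.5
eef_pos: [633.9, 271.5, 20.8]
tool_rot: [3.141, -0.0, 1.31]
wrist_force: [0.9, 0.6, 1.4]
grip_width: 0.174
gripper_force: 30.0
```

Run:
```python
from h import *
go(574.9,-53.4,100,50.4)
p=np.load("top3.npz")["p"]
print(Lpose(p,(231,186,282,236),22,57))
```

```text
t 12.5 pos [633.9 271.5  20.8] [180.   -0.   75.1] rotvec [ 0.  -0.  24.7] shift after rot [-288.   161.7  -79.2]
{'sides': array([113., 112.,  49.,  58.,  64.,  48.], dtype=float32), 'ang': array([-84.9, -84.8], dtype=float32), 'yaw': np.float32(-84.86682), 'org': array([486. , -40.3], dtype=float32), 'bar': array([485.1, -40. ])}
```

>>> step_arm([
  {"rot": [0,0,0],"translation": [0,0,-5],"gripper": -1},
  {"rot": [0,0,0],"translation": [0,0,-15],"gripper": -1},
  {"rot": [0,0,0],"translation": [0,0,-20],"gripper": -1},
  {"rot": [0,0,0],"translation": [0,0,-20],"gripper": -1},
  {"rot": [0,0,0],"translation": [0,0,-20],"gripper": -1},
  {"rot": [0,0,4],"translation": [0,0,-15],"gripper": -1},
  {"rot": [0,0,4],"translation": [0,0,0],"gripper": -1},
  {"rot": [0,0,4],"translation": [0,0,0],"gripper": -1},
  {"rot": [0,0,4],"translation": [0,0,0],"gripper": -1},
  {"rot": [0,0,4],"translation": [0,0,0],"gripper": -1},
  {"rot": [0,0,4.7],"translation": [0,0,0],"gripper": -1},
])

```text
t: 13.6
eef_pos: [633.6, 271.5, 116.7]
tool_rot: [3.141, -0.0, 0.876]
wrist_force: [-1.0, 0.1, -1.2]
grip_width: 0.168
gripper_force: 30.0
```

>>> step_arm([
  {"rot": [0,0,0],"translation": [-12,7,0],"gripper": -1},
  {"rot": [0,0,0],"translation": [-24,14,0],"gripper": -1},
  {"rot": [0,0,0],"translation": [-32,18,0],"gripper": -1},
  {"rot": [0,0,0],"translation": [-32,18,0],"gripper": -1},
  {"rot": [0,0,0],"translation": [-32,18,0],"gripper": -1},
  {"rot": [0,0,0],"translation": [-32,18,0],"gripper": -1},
  {"rot": [0,0,0],"translation": [-32,18,0],"gripper": -1},
  {"rot": [0,0,0],"translation": [-32,18,0],"gripper": -1},
  {"rot": [0,0,0],"translation": [-32,18,0],"gripper": -1},
  {"rot": [0,0,0],"translation": [-18,10,0],"gripper": -1},
  {"rot": [0,0,0],"translation": [-9,5,0],"gripper": -1},
  {"rot": [0,0,0],"translation": [0,0,0],"gripper": -1},
])

```text
t: 14.8
eef_pos: [575.0, -54.2, 116.1]
tool_rot: [3.141, -0.0, 0.879]
wrist_force: [0.1, 0.3, -0.9]
grip_width: 0.171
gripper_force: 30.0
```

>>> step_arm([
  {"rot": [0,0,0],"translation": [0,0,0],"gripper": -1},
  {"rot": [0,0,0],"translation": [0,0,0],"gripper": -1},
])

```text
t: 15.0
eef_pos: [575.5, -51.9, 115.7]
tool_rot: [-3.142, -0.0, 0.881]
wrist_force: [-0.1, 0.9, -1.4]
grip_width: 0.17
gripper_force: 30.0
```

Run:
```python
from h import *
go(575.7,-52.4,28.8,50.3)
p,d=bot.get_image("scene"); cv2.imwrite("pics/scene4.png",cv2.resize(p[140:280,150:350],None,fx=3,fy=3,interpolation=2)[:,:,::-1])
```

```text
t 15.0 pos [575.5 -51.9 115.7] [-180.    -0.    50.5] rotvec [-0.  -0.   0.2] shift after rot [-0.3  0.4 86.9]
```

View pics/scene4.png

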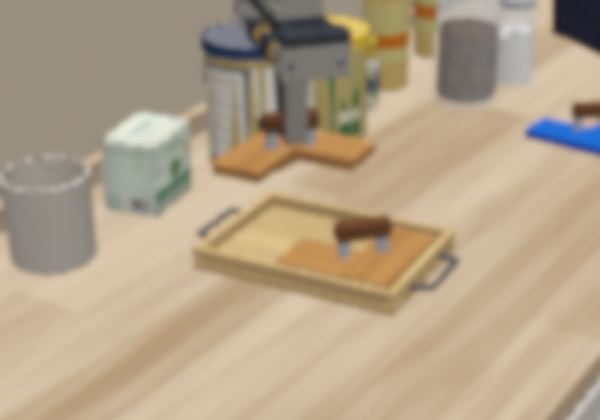

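B lies flat, and A hovers level above the free part of the tray with its notch facing B. Lowering.

>>> step_arm([
  {"rot": [0,0,0],"translation": [0,0,10],"gripper": -1},
  {"rot": [0,0,0],"translation": [0,0,15],"gripper": -1},
  {"rot": [0,0,0],"translation": [0,0,20],"gripper": -1},
  {"rot": [0,0,0],"translation": [0,0,15],"gripper": -1},
  {"rot": [0,0,0],"translation": [0,0,10],"gripper": -1},
  {"rot": [0,0,0],"translation": [0,0,5],"gripper": -1},
  {"rot": [0,0,0],"translation": [0,0,4],"gripper": -1},
  {"rot": [0,0,0],"translation": [0,0,3],"gripper": -1},
  {"rot": [0,0,0],"translation": [0,0,2],"gripper": -1},
  {"rot": [0,0,0],"translation": [0,0,1],"gripper": -1},
  {"rot": [0,0,0],"translation": [0,0,1],"gripper": -1},
  {"rot": [0,0,0],"translation": [0,0,0],"gripper": -1},
])

```text
t: 16.25
eef_pos: [575.4, -52.9, 29.7]
tool_rot: [3.141, -0.0, 0.879]
wrist_force: [0.3, -0.3, -0.5]
grip_width: 0.169
gripper_force: 30.0
```

>>> step_arm([
  {"rot": [0,0,0],"translation": [0,0,0],"gripper": -1},
  {"rot": [0,0,0],"translation": [0,0,0],"gripper": -1},
])

```text
t: 16.45
eef_pos: [575.5, -52.9, 29.7]
tool_rot: [3.141, -0.0, 0.879]
wrist_force: [-0.4, -1.3, -0.5]
grip_width: 0.169
gripper_force: 30.0
```

>>> step_arm([
  {"rot": [0,0,0],"translation": [0,0,0.5],"gripper": -1},
  {"rot": [0,0,0],"translation": [0,0,0.5],"gripper": -1},
  {"rot": [0,0,0],"translation": [0,0,0],"gripper": -1},
  {"rot": [0,0,0],"translation": [0,0,0],"gripper": -1},
])

```text
t: 16.85
eef_pos: [575.4, -52.9, 28.8]
tool_rot: [3.141, -0.0, 0.879]
wrist_force: [-1.4, -0.3, 2.5]
grip_width: 0.171
gripper_force: 30.0
```

>>> step_arm([
  {"rot": [0,0,0],"translation": [0,0,0],"gripper": -0.5},
  {"rot": [0,0,0],"translation": [0,0,0],"gripper": -0.3},
  {"rot": [0,0,0],"translation": [0,0,0],"gripper": -0.1},
  {"rot": [0,0,0],"translation": [0,0,0],"gripper": -0.1},
  {"rot": [0,0,0],"translation": [0,0,0],"gripper": -0.1},
  {"rot": [0,0,0],"translation": [0,0,-10],"gripper": -0.1},
  {"rot": [0,0,0],"translation": [0,0,-20],"gripper": -0.1},
  {"rot": [0,0,0],"translation": [0,0,-30],"gripper": -0.1},
  {"rot": [0,0,0],"translation": [0,0,-30],"gripper": -0.1},
  {"rot": [0,0,0],"translation": [0,0,-20],"gripper": 0},
  {"rot": [0,0,0],"translation": [0,0,-20],"gripper": 0},
  {"rot": [0,0,0],"translation": [0,0,-10],"gripper": 0},
])

```text
t: 18.05
eef_pos: [576.3, -53.0, 171.2]
tool_rot: [3.139, -0.002, 0.879]
wrist_force: [-0.2, 0.4, 0.0]
grip_width: 0.503
gripper_force: 0.0
```

>>> step_arm([
  {"rot": [0,0,0],"translation": [-20,-20,0],"gripper": 0},
  {"rot": [0,0,0],"translation": [-30,20,0],"gripper": 0},
  {"rot": [0,0,0],"translation": [-30,20,0],"gripper": 0},
  {"rot": [0,0,0],"translation": [-30,20,0],"gripper": 0},
  {"rot": [0,0,0],"translation": [-30,20,0],"gripper": 0},
  {"rot": [0,0,0],"translation": [-30,20,0],"gripper": 0},
  {"rot": [0,0,0],"translation": [-30,20,0],"gripper": 0},
  {"rot": [0,0,0],"translation": [0,0,0],"gripper": 0},
  {"rot": [0,0,0],"translation": [0,0,0],"gripper": 0},
])

```text
t: 18.95
eef_pos: [524.3, -271.0, 168.3]
tool_rot: [-3.141, -0.0, 0.877]
wrist_force: [0.6, -0.1, -0.2]
grip_width: 0.503
gripper_force: 0.0
```

Run:
```python
from h import *
go(0,0,0,0)
p,d=bot.get_image("top");q,e=bot.get_image("scene")
cv2.imwrite("pics/f.png",np.hstack([cv2.resize(p[120:300,100:340],(400,300)),cv2.resize(q[140:280,150:337],(400,300))])[:,:,::-1])
h,w,k=masks(p)
m=cv2.erode(w[150:245,222:290],np.ones((3,3)));n,l=cv2.connectedComponents(m)
v,u=np.mgrid[150:245,222:290]
for i in range(1,n):
    s=l==i
    if s.sum()>60:
        P=lift("top",np.c_[u[s],v[s]],d[150:245,222:290][s]);P=P[P[:,2]<35]
        c=np.linalg.lstsq(np.c_[P[:,:2]-P[:,:2].mean(0),np.ones(len(P))],P[:,2],rcond=None)[0];print(len(P),P.mean(0).round(1),"tilt deg",np.degrees(np.hypot(*c[:2])).round(2))
```

```text
t 18.95 pos [ 524.3 -271.   168.3] [-180.    -0.    50.3] rotvec [-0.   0.  50.3] shift after rot [-524.3 -271.   168.3]
830 [574.8 -54.3  22.9] tilt deg 0.47
850 [482.7 -39.4  23. ] tilt deg 0.31
```

View pics/f.png

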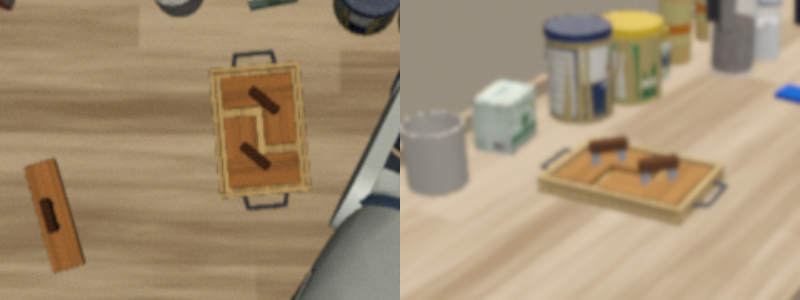

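Both boards lie flat in the tray and interlock. Their tops are at z of about 23 mm (22 expected) and tilt is under 0.5 deg. The straight board has not moved and the arm is clear.

```bash
python3 -c "
from cell import bot
print(bot.job_done())"
```

```text
the job is handed in; nothing more can be done
None
```

I packed both L boards into the tray, interlocked and flat on its bottom (measured tilt under 0.5°), left the straight board where it was, and handed the job in at about 19 s with the gripper empty and clear; no verdict was returned.

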